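# Hold-to-test a candle bulb on the lamp tester

## Task

Test the candle bulb on the lamp tester: press the green power key, then the blue station key straight in front of the socket that holds the bulb, each fully in and let up again, and then press the yellow mushroom test button right down and keep it down; the program finishes while still holding it down. Work one button at a time, leave the other two station keys alone, and press firmly but with no more than about 40 N anywhere on the tester. Do not bump the bulb, and leave the other things on the bench where they are.

Things in the scene. Friction and masses are not known exactly. Their poses are not given: they have to be found in the camera images.
- tester: blue steel lamp tester, fixed: 340 mm wide (y), 260 deep (x), 90 high. Origin: centre of its underside; -x is its front, towards the robot, +y its left. Its grey panel slopes up at 14 degrees from 50 mm high at x -130 to 90 mm at x +30; the level deck behind, 90 mm high, has three sockets. A meter 7 mm high lies between the power key and the test button
- bulb: cream and white candle bulb, 36 mm across, 88 mm tall above its socket, screwed upright into one of the three sockets (which one varies). Origin: centre of its foot, on the socket's top face. The other two sockets wear flat black blanking caps, 42 mm across, 18 mm high
- socket_left (a point): centre of the top face of the left (+y) lamp socket: white ceramic, 38 mm across, 118 mm above the bench, at x +88, y +100 mm of the tester
- socket_mid (a point): centre of the top face of the middle lamp socket: white ceramic, 38 mm across, 118 mm above the bench, at x +88, y +0 mm of the tester
- socket_right (a point): centre of the top face of the right (-y) lamp socket: white ceramic, 38 mm across, 118 mm above the bench, at x +88, y -100 mm of the tester
- power_key (a joint): green power key, front left of the panel, round cap 26 mm across; travel 6 mm along the panel's normal, in m: 0 up, 0.006 fully in; starts to move at about 1.5 N, fully in at 5 N, springs back when let go
- power_key_top (a point): centre of the top face of that key (moves with it), 18 mm above the panel when up; its z axis is the panel's outward normal. The steel bezel round the cap is 36 mm across and only 8 mm high, so a tip wider than the cap still presses it home. On the tester: x -89, y +118, z 79 mm
- key_left (a joint): blue station key of the left (+y) socket, 104 mm in front of it and joined to it by a white line, round cap 26 mm across; travel 6 mm along the panel's normal, in m: 0 up, 0.006 fully in; starts to move at about 1.5 N, fully in at 5 N, springs back when let go
- key_left_top (a point): centre of the top face of that key (moves with it), 18 mm above the panel when up; its z axis is the panel's outward normal. The steel bezel round the cap is 36 mm across and only 8 mm high, so a tip wider than the cap still presses it home. On the tester: x -16, y +100, z 97 mm
- key_mid (a joint): blue station key of the middle socket, 104 mm in front of it and joined to it by a white line, round cap 26 mm across; travel 6 mm along the panel's normal, in m: 0 up, 0.006 fully in; starts to move at about 1.5 N, fully in at 5 N, springs back when let go
- key_mid_top (a point): centre of the top face of that key (moves with it), 18 mm above the panel when up; its z axis is the panel's outward normal. The steel bezel round the cap is 36 mm across and only 8 mm high, so a tip wider than the cap still presses it home. On the tester: x -16, y +0, z 97 mm
- key_right (a joint): blue station key of the right (-y) socket, 104 mm in front of it and joined to it by a white line, round cap 26 mm across; travel 6 mm along the panel's normal, in m: 0 up, 0.006 fully in; starts to move at about 1.5 N, fully in at 5 N, springs back when let go
- key_right_top (a point): centre of the top face of that key (moves with it), 18 mm above the panel when up; its z axis is the panel's outward normal. The steel bezel round the cap is 36 mm across and only 8 mm high, so a tip wider than the cap still presses it home. On the tester: x -16, y -100, z 97 mm
- test_button (a joint): yellow mushroom test button, front right of the panel, hold-to-test, head 40 mm across; travel 8 mm along the panel's normal, in m: 0 up, 0.008 fully down on its stop; starts to move at about 3.6 N, fully down at 12 N (1050 N/m), springs back when let go
- test_button_top (a point): centre of the top of the yellow head (moves with it), 30 mm above the panel when up; its z axis is the panel's outward normal, along which it is pressed in. Black bezel 50 mm across, 8 mm high. On the tester: x -92, y -105, z 90 mm
- pliers: pliers with red handles, 180 x 58 mm, 16 mm high, lying in front of the tester; origin at mid-length on its underside; a bystander
- screwdriver: screwdriver with orange handle, 160 mm long, lying in front of the tester; origin on its underside; a bystander
- brush: wooden hand brush, 250 x 34 mm, 44 mm high, lying left of the tester; origin at mid-length on its underside; a bystander
- canopy: bell-shaped brass lamp canopy, 96 mm across, 72 mm high, right of the tester; origin on its underside; a bystander
- jar: glass jar with steel lid, 72 mm across, 95 mm high, right of the tester; origin on its underside; a bystander
- mug: white mug, 80 mm across, 95 mm high, far left; origin on its underside; a bystander
- carton: cardboard carton, 110 x 80 mm, 110 mm high, far right; origin on its underside; a bystander

How it is judged:
By the outcome, as a careful person would: the job done as asked, in the order asked, and still so for the second after the job is handed in, while the arm keeps its last pose, push and grip.
It also fails if it takes over 35 s, if anything falls off the work surface, if the arm or the gripper's body presses on something with over 40 N, if the wrist force passes 120 N, or if a joint passes its speed limit or range.

## Robot

A 6-joint arm with a two-finger parallel gripper is mounted at the origin on the work surface. World frame = base frame: x ahead of the robot, y to its left, z up, the work surface at z = 0. Lengths are in m, angles in rad, forces in N, time in s.
With the tool pointing down it reaches from about 0.25 to 0.775 m from the base axis. Payload 4 kg.
Tool frame: the origin (TCP) lies at the very end of the fingers, on their centre line; the grasp point (between the pads) lies 19 mm behind it; z points along the fingers, y is the direction in which the jaws open and shut (so a half turn about z gives the same grasp; the last joint's range is limited). The gripper opens to 94 mm and grips with 3 to 60 N. Pads are 16 mm wide; open, the fingers measure 119 mm over their backs; the gripper's body (75 mm by 177 mm) begins 78 mm behind the grasp point.
Start: joints at [1.067, 0.087, 1.371, -0, 1.684, -0.103], TCP at [0.215, 0.506, 0.206] pointing down, gripper open.
Joint ranges: [-3.1, 3.1], [-0.76, 2.03], [0.27, 2.55], [-1.08, 4.22], [0.17, 2.65], [-2.57, 2.57]. Speed limits (rad/s): [2.79, 2.79, 3.14, 3.14, 3.14, 3.14].

## Interface

Orientations are given as [roll, pitch, yaw] about the fixed x, y, z axes, in that order (R = Rz(yaw) Ry(pitch) Rx(roll)).
In Python, from bench import robot, cams, models gives the robot as it stands.
- The arm moves only by the tool step_arm, never from a script. Its argument "series" is a list of rows, each a list of 5 numbers: the gripper command: -1 is shut, 1 is fully open, values between are in proportion, then the shift along the tool's x, y, z in mm, then the turn about the tool's z in degrees. A call has 1 to 20 rows; each row is the pose to reach, as a shift and turn from the pose commanded when the call began, along the tool's axes at that moment; what a row does not reach only later rows make up. A row lasts 1/8 s, in which the tool goes at most 62.5 mm and 10.7 degrees, less where a joint would pass 70% of its speed; a pose out of reach is approached as far as the arm can. A call with a gripper value outside its range is refused whole. The fingers move at their own pace and stop on an object; the grip force is fixed at half the most. Time passes only in rows, so rows that repeat a pose let the fingers close. It gives the time, the measured TCP pose, the force and the opening at its end, in the units of the state.
- robot.get_obs(): the state, without advancing time (a new reading comes with each control period).
- cams.snapshot(name): name is "scene" or "top" or "wrist"; returns a dict with "pixels" (400x640x3 uint8, red, green, blue), "fov_y" (degrees; the focal length in pixels is half the picture's height over the tangent of half this angle, whatever the lens; pixels are square), "cx", "cy" (the principal point, pixels), "k1" (the pictures are not rectified: a ray, as slopes to the right and down, at radius r is drawn at 1 + k1 r^2 times it, then the intrinsics apply), "R" (3x3) and "t" (3): a world point X has camera coordinates R X + t. Camera axes: x right, y down, z forward; pixel columns grow to the right and rows downward; lengths in m; the calibration is good to about 2 mm. A picture is of the moment at which its call begins. There is no depth.
- robot.close_job(): hands the job in, once; it reports no verdict.
Trained networks look in a picture, given as the dict that the camera call returned (one of the last four; its "shot" number tells which), for a name from the list of things; names that differ only in an ending like _2 or _b are one class to them, and where a whole thing is asked for, a point or a joint stands for the part that bears it (a point fixed in the world has none). Each returns a list of dicts, best first, with "p" (0 to 1); they miss things now and then, are a little off and sometimes report something else, mostly with a low value. They report only what shows in the picture. A call takes as long as a camera call.
- models.find_in(picture, label): "position" ([x, y, z] in m, in world coordinates, good to about 4 mm: the middle of the surface that is visible of it).
- models.pinpoint(picture, label): "position" ([x, y, z] in m, in world coordinates, good to about 4 mm: a listed point, or the origin of a listed thing).
The state is a dict: "time": time; "joint_positions": joint angles; "qvel": joint speeds; "joint_torque": joint torques, N m; "tool_pos": TCP position; "ee_rot": TCP orientation; "wrist_force": force on the tool from outside, world axes, zero at the start; "wrist_torque": the same for the moment, N m; "width": finger opening in m.
Only numpy, scipy, OpenCV 4.12 (cv2) and the standard library are available. Lean on these libraries where they do the work, as an engineer would, in place of code of your own. Each camera call takes 0.05 s, during which the arm holds its last target. There are 200 camera calls.

## Working session

There is one attempt and no reset: what is moved stays moved. The work goes in short steps, Python scripts to look and compute and a tool call to move; the robot and the scene stay as the last step left them, time stands still between calls to the robot, and variables do not carry over. Pictures are saved under pics/ and viewed, about 8 in all and at most 12, crops included, and the job is handed in when it is done.

Besides the shell and the picture viewer there is one more tool, called after ">>>" as a command line: name --pt "numbers of a row" for each row, then --argument value for the rest. step_arm: Moves the arm, as the interface text tells. Its arguments: {"type":"object","properties":{"series":{"type":"array","items":{"type":"array","items":{"type":"number"}}}},"required":["series"]}

```bash
mkdir -p pics
python3 - <<'E'
from bench import robot,cams,models
import cv2
o=robot.get_obs()
for k in("time","tool_pos","ee_rot","wrist_force","width"):print(k,o[k])
for c in("top","scene"):
    p=cams.snapshot(c); cv2.imwrite(f"pics/{c}1.png",p["pixels"][:,:,::-1])
    for n in("tester","bulb","power_key_top","key_left_top","key_mid_top","key_right_top","test_button_top","socket_left","socket_mid","socket_right"):
        r=models.pinpoint(p,n)
        print(c,n,[([round(float(v),4) for v in d["position"]],round(d["p"],2)) for d in r[:2]])
E
```

```text
time 0.0
tool_pos [0.21432719 0.50592532 0.20431757]
ee_rot [-3.13938894e+00 -1.78029615e-04  2.74082061e+00]
wrist_force [ 0.31697604  0.1241626  -0.49846076]
width 0.09390616237611353
top tester [([0.6393, 0.0524, 0.0003], 0.69)]
top bulb [([0.7087, -0.0526, 0.1217], 0.39)]
top power_key_top [([0.5634, 0.1882, 0.0779], 0.56)]
top key_left_top [([0.7127, -0.0495, 0.1177], 0.62), ([0.6381, 0.1601, 0.0952], 0.53)]
top key_mid_top [([0.6193, 0.0617, 0.0972], 0.53)]
top key_right_top [([0.6063, -0.04, 0.0984], 0.52)]
top test_button_top [([0.7122, -0.0514, 0.1168], 0.66), ([0.5326, -0.0301, 0.094], 0.42)]
top socket_left [([0.7357, 0.1445, 0.1193], 0.97)]
top socket_mid [([0.7192, 0.0447, 0.1188], 0.72), ([0.501, -0.5779, -0.002], 0.59)]
top socket_right [([0.5857, -0.2142, -0.0013], 0.42)]
scene tester [([0.6379, 0.0592, -0.0049], 0.63), ([0.5828, -0.2125, -0.0025], 0.61)]
scene bulb [([0.7101, -0.0539, 0.1165], 0.75)]
scene power_key_top [([0.564, 0.1887, 0.076], 0.51)]
scene key_left_top [([0.6355, 0.1614, 0.0991], 0.42)]
scene key_mid_top [([0.6188, 0.0596, 0.0975], 0.43), ([0.5851, -0.2122, -0.0028], 0.28)]
scene key_right_top [([0.6066, -0.0371, 0.0936], 0.44)]
scene test_button_top [([0.5325, -0.0295, 0.096], 0.51)]
scene socket_left [([0.733, 0.1462, 0.1174], 0.7), ([0.6369, 0.0584, -0.0042], 0.28)]
scene socket_mid [([0.7245, 0.0415, 0.1147], 0.57)]
scene socket_right [([0.7088, -0.0544, 0.12], 0.82)]
```

```bash
python3 -c "
import cv2,numpy as np
a=cv2.imread('pics/top1.png');b=cv2.imread('pics/scene1.png')
cv2.imwrite('pics/both1.png',cv2.resize(np.vstack([a,b]),(480,600)))"
```

```text
(no output)
```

View pics/top1.png

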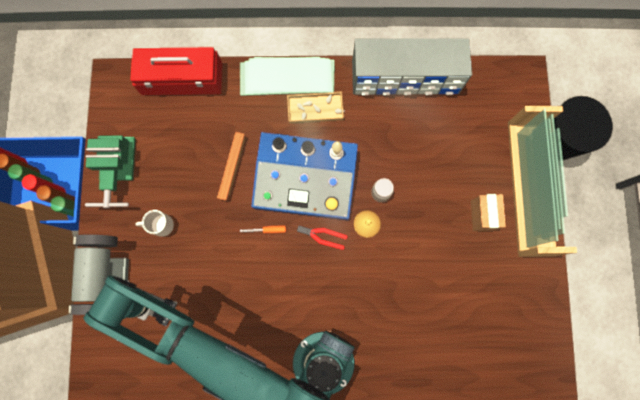

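View pics/scene1.png

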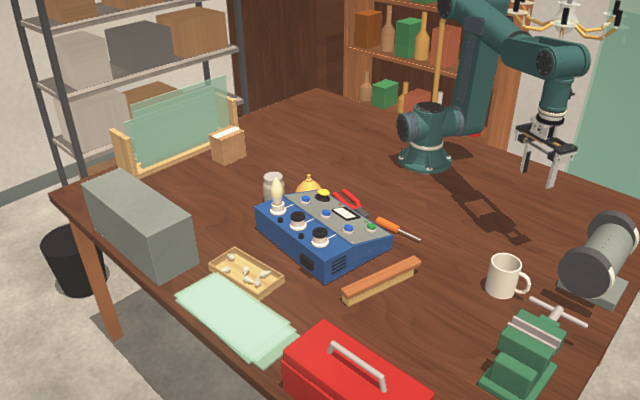

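```bash
cat > geo.py <<'E'
import numpy as np
from scipy.optimize import least_squares
L=dict(tester=(0,0,0),power=(-.089,.118,.079),kl=(-.016,.1,.097),km=(-.016,0,.097),kr=(-.016,-.1,.097),tb=(-.092,-.105,.090),sl=(.088,.1,.118),sm=(.088,0,.118),sr=(.088,-.1,.118))
M=[("tester",.6393,.0524),("tester",.6379,.0592),("power",.5634,.1882),("power",.564,.1887),("kl",.6381,.1601),("kl",.6355,.1614),("km",.6193,.0617),("km",.6188,.0596),("kr",.6063,-.04),("kr",.6066,-.0371),("tb",.5326,-.0301),("tb",.5325,-.0295),("sl",.7357,.1445),("sl",.733,.1462),("sm",.7192,.0447),("sm",.7245,.0415),("sr",.7087,-.0526),("sr",.7101,-.0539),("sr",.7088,-.0544)]
def w(n,p): 
    c,s=np.cos(p[2]),np.sin(p[2]);a=L[n];return np.array([p[0]+c*a[0]-s*a[1],p[1]+s*a[0]+c*a[1],a[2]])
f=least_squares(lambda p:np.ravel([w(n,p)[:2]-(x,y) for n,x,y in M]),[.64,.05,-.15],loss="soft_l1",f_scale=.004)
P=f.x
def delta(name,h=0.,along=-.004):
    "tool-frame shift in mm to get TCP h above named point, 'along' m in tester x; plus turn"
    from bench import robot
    from scipy.spatial.transform import Rotation as R
    o=robot.get_obs();Rt=R.from_euler("xyz",o["ee_rot"])
    t=w(name,P)+(along*np.cos(P[2]),along*np.sin(P[2]),h)
    print(name,t.round(4),"shift mm",(Rt.inv().apply(t-o["tool_pos"])*1000).round(1),"turn deg",round(-np.degrees((np.pi+P[2])-o["ee_rot"][2]%(2*np.pi)),1), "F",np.round(o["wrist_force"],1),"t",o["time"])
E
python3 - <<'E'
from geo import *
print(P[:2],np.degrees(P[2]),np.abs(f.fun).max())
for n in L: print(n,w(n,P).round(4))
delta("power",.03)
E
```

```text
[0.63630862 0.05840056] -8.224127951925352 0.006000564249275364
tester [0.6363 0.0584 0.    ]
power [0.5651 0.1879 0.079 ]
kl [0.6348 0.1597 0.097 ]
km [0.6205 0.0607 0.097 ]
kr [ 0.6062 -0.0383  0.097 ]
tb [ 0.5302 -0.0324  0.09  ]
sl [0.7377 0.1448 0.118 ]
sm [0.7234 0.0458 0.118 ]
sr [ 0.7091 -0.0532  0.118 ]
power [0.5611 0.1885 0.109 ] shift mm [-443.1 -157.5   96.5] turn deg -14.7 F [-0.3 -0.1  0.3] t 1.1
```

>>> step_arm --pt "-1 -60 -20 0 -5" --pt "-1 -115 -40 0 -10" --pt "-1 -170 -60 0 -14.7" --pt "-1 -225 -80 10 -14.7" --pt "-1 -280 -100 20 -14.7" --pt "-1 -335 -120 30 -14.7" --pt "-1 -390 -140 40 -14.7" --pt "-1 -443 -157.5 50 -14.7" --pt "-1 -443 -157.5 75 -14.7" --pt "-1 -443 -157.5 96 -14.7" --pt "-1 -443 -157.5 96 -14.7"

```text
time: 2.48
tool_pos: [0.5597, 0.188, 0.1071]
ee_rot: [-3.14, -0.005, 2.997]
wrist_force: [0.2, -0.9, -0.3]
width: 0.0006
```

Run:
```python
from geo import *
from bench import cams,models
import cv2
p=cams.snapshot("wrist");cv2.imwrite("pics/w1.png",p["pixels"][:,:,::-1])
for n in("power_key_top","key_right_top","test_button_top"):print(n,[(np.round(d["position"],4),d["p"]) for d in models.pinpoint(p,n)[:2]])
delta("power",.0)
```

```text
power_key_top [(array([0.5652, 0.1883, 0.0755]), 0.59)]
key_right_top []
test_button_top []
power [0.5611 0.1885 0.079 ] shift mm [ 0.6 -0.6 32.1] turn deg -0.0 F [-0.1  0.8 -0. ] t 2.675
```

View pics/w1.png

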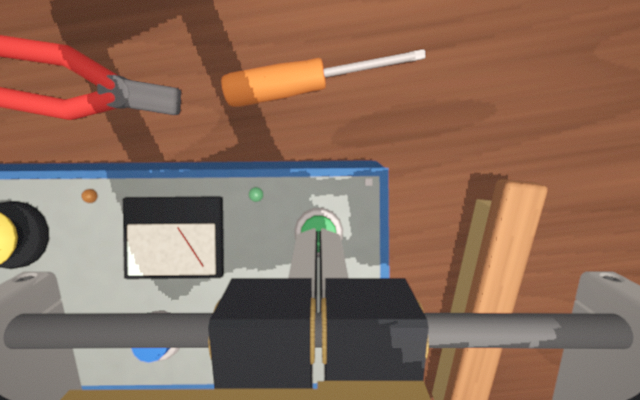

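>>> step_arm --pt "-1 0 0 15 0" --pt "-1 0 0 24 0" --pt "-1 -0.8 0 27 0" --pt "-1 -1.5 0 30 0" --pt "-1 -1.5 0 30 0"

```text
time: 3.3
tool_pos: [0.5622, 0.1884, 0.0795]
ee_rot: [-3.141, -0.001, 2.997]
wrist_force: [-2.1, 0.3, 2.2]
width: 0.0003
```

>>> step_arm --pt "-1 -0.5 0 2 0" --pt "-1 -1 0 4 0" --pt "-1 -1.2 0 5 0" --pt "-1 -1.2 0 5 0"

```text
time: 3.8
tool_pos: [0.5638, 0.1883, 0.0749]
ee_rot: [3.141, 0.0, 2.997]
wrist_force: [-3.1, -0.5, 3.9]
width: 0.0005
```

>>> step_arm --pt "-1 -0.2 0 1 0" --pt "-1 -0.5 0 2 0" --pt "-1 -0.5 0 2 0"

```text
time: 4.18
tool_pos: [0.5641, 0.1883, 0.0741]
ee_rot: [3.141, 0.0, 2.998]
wrist_force: [-5.5, -0.7, 8.5]
width: 0.0005
```

>>> step_arm --pt "-1 -0.2 0 1 0" --pt "-1 -0.2 0 1 0" --pt "-1 -0.2 0 1 0"

```text
time: 4.55
tool_pos: [0.5642, 0.1883, 0.0739]
ee_rot: [3.141, 0.0, 2.998]
wrist_force: [-7.9, -0.3, 11.4]
width: 0.0003
```

>>> step_arm --pt "-1 1.2 0 -5 0" --pt "-1 2.2 0 -10 0" --pt "-1 2.2 0 -30 0" --pt "-1 2.2 0 -60 0" --pt "-1 2.2 0 -60 0"

```text
time: 5.18
tool_pos: [0.5644, 0.1887, 0.1338]
ee_rot: [3.139, 0.006, 2.997]
wrist_force: [-0.4, 0.2, 0.4]
width: 0.0005
```

```bash
python3 -c "
from geo import *
delta('kr',.03); delta('tb',.03)"
```

```text
kr [ 0.6022 -0.0377  0.127 ] shift mm [ -69.9 -218.6    6.8] turn deg -0.0 F [-0.4  0.2  0.4] t 5.175
tb [ 0.5263 -0.0318  0.12  ] shift mm [   6.1 -223.7   13.3] turn deg -0.0 F [-0.4  0.2  0.4] t 5.175
```

>>> step_arm --pt "-1 -15 -55 0 0" --pt "-1 -35 -110 0 0" --pt "-1 -52 -165 0 0" --pt "-1 -70 -218.5 0 0" --pt "-1 -70 -218.5 6 0" --pt "-1 -70 -218.5 6 0"

```text
time: 5.92
tool_pos: [0.5991, -0.0376, 0.123]
ee_rot: [3.141, -0.004, 2.997]
wrist_force: [0.1, 0.1, -0.2]
width: 0.0009
```

Run:
```python
from geo import *
from bench import cams,models
import cv2
p=cams.snapshot("wrist");q=cams.snapshot("scene")
cv2.imwrite("pics/w2.png",np.hstack([cv2.resize(p["pixels"],(400,250)),cv2.resize(q["pixels"][150:300,230:470],(400,250))])[:,:,::-1])
for n in("key_right_top","test_button_top"):print(n,[(np.round(d["position"],4),d["p"]) for d in models.pinpoint(p,n)[:2]])
delta("kr",.0)
```

```text
key_right_top [(array([0.6227, 0.0601, 0.0952]), 0.55), (array([ 0.6078, -0.0397,  0.0934]), 0.47)]
test_button_top [(array([ 0.5321, -0.032 ,  0.09  ]), 0.65)]
kr [ 0.6022 -0.0377  0.097 ] shift mm [-2.4 -1.  28.3] turn deg 0.1 F [ 0.1 -0.8 -0.1] t 6.125
```

View pics/w2.png

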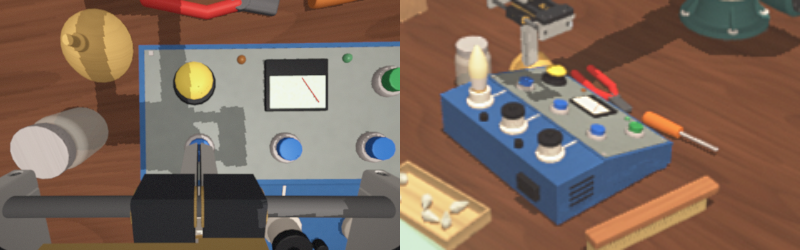

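>>> step_arm --pt "-1 -2 0 12 0" --pt "-1 -2 0 24 0" --pt "-1 -2.8 0 27.5 0" --pt "-1 -3.5 0 31 0" --pt "-1 -4 0 33 0" --pt "-1 -4 0 33 0"

```text
time: 6.88
tool_pos: [0.6036, -0.0382, 0.0927]
ee_rot: [3.141, -0.001, 2.997]
wrist_force: [-3.8, 1.5, 3.3]
width: 0.0006
```

>>> step_arm --pt "-1 -0.3 0 1 0" --pt "-1 -0.5 0 2 0" --pt "-1 -0.8 0 3 0" --pt "-1 -0.8 0 3 0"

```text
time: 7.38
tool_pos: [0.6044, -0.0384, 0.0916]
ee_rot: [3.141, -0.0, 2.997]
wrist_force: [-7.3, 2.3, 10.5]
width: 0.0004
```

>>> step_arm --pt "-1 1.2 0 -5 0" --pt "-1 2.4 0 -10 0" --pt "-1 2.4 0 -25 0" --pt "-1 2.4 0 -42 0" --pt "-1 2.4 0 -42 0"

```text
time: 8.0
tool_pos: [0.6043, -0.0386, 0.1344]
ee_rot: [-3.141, 0.006, 2.997]
wrist_force: [0.2, -0.7, -0.5]
width: 0.0006
```

```bash
python3 -c "
from geo import *
delta('tb',.03)"
```

```text
tb [ 0.5263 -0.0318  0.12  ] shift mm [78.3 -4.4 14. ] turn deg -0.0 F [ 0.2 -0.7 -0.5] t 8.0
```

>>> step_arm --pt "-1 40 -2 0 0" --pt "-1 77 -4.5 0 0" --pt "-1 77 -4.5 14 0" --pt "-1 77 -4.5 30 0" --pt "-1 77 -4.5 38 0" --pt "-1 77 -4.5 38 0"

```text
time: 8.75
tool_pos: [0.5257, -0.0316, 0.0922]
ee_rot: [3.141, -0.002, 2.997]
wrist_force: [-0.1, -0.1, 0.7]
width: 0.0005
```

Run:
```python
from geo import *
from bench import cams,models
import cv2
p=cams.snapshot("wrist");q=cams.snapshot("scene")
cv2.imwrite("pics/w3.png",np.hstack([cv2.resize(p["pixels"],(400,250)),cv2.resize(q["pixels"][150:300,230:470],(400,250))])[:,:,::-1])
delta("tb",.0)
```

```text
tb [ 0.5263 -0.0318  0.09  ] shift mm [-0.2 -0.1  3.3] turn deg -0.0 F [ 0.5 -0.5  0.5] t 8.85
```

View pics/w3.png

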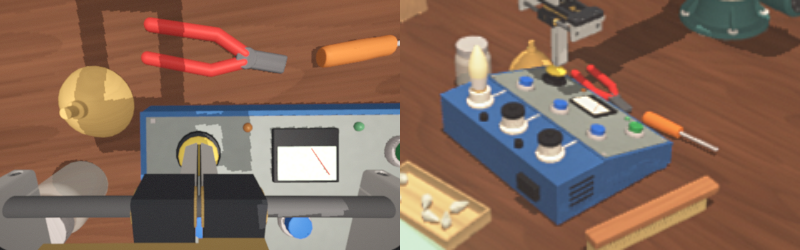

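>>> step_arm --pt "-1 -0.5 0 3 0" --pt "-1 -1 0 6 0" --pt "-1 -1.8 0 9 0" --pt "-1 -2.2 0 11 0" --pt "-1 -2.2 0 11 0"

```text
time: 9.48
tool_pos: [0.5286, -0.032, 0.0848]
ee_rot: [3.142, 0.003, 2.997]
wrist_force: [-2.3, 1.0, 10.2]
width: 0.0006
```

>>> step_arm --pt "-1 -0.5 0 2 0" --pt "-1 -0.8 0 3 0" --pt "-1 -0.8 0 3 0"

```text
time: 9.85
tool_pos: [0.5291, -0.0321, 0.083]
ee_rot: [-3.142, 0.002, 2.997]
wrist_force: [-5.5, -0.2, 13.6]
width: 0.0006
```

>>> step_arm --pt "-1 -0.3 0 1 0" --pt "-1 -0.5 0 2 0" --pt "-1 -0.5 0 2 0" --pt "-1 -0.5 0 2 0"

```text
time: 10.35
tool_pos: [0.5293, -0.0321, 0.0827]
ee_rot: [-3.141, 0.002, 2.998]
wrist_force: [-9.8, 0.6, 20.5]
width: 0.0006
```

Run:
```python
from bench import robot,cams
import cv2
q=cams.snapshot("scene");cv2.imwrite("pics/s2.png",q["pixels"][120:320,200:560][:,:,::-1].repeat(2,0).repeat(2,1))
o=robot.get_obs();print(o["time"],o["wrist_force"],o["tool_pos"])
```

```text
10.4 [-9.31188548  1.33247101 20.61853186] [ 0.52929365 -0.03214352  0.08272105]
```

View pics/s2.png

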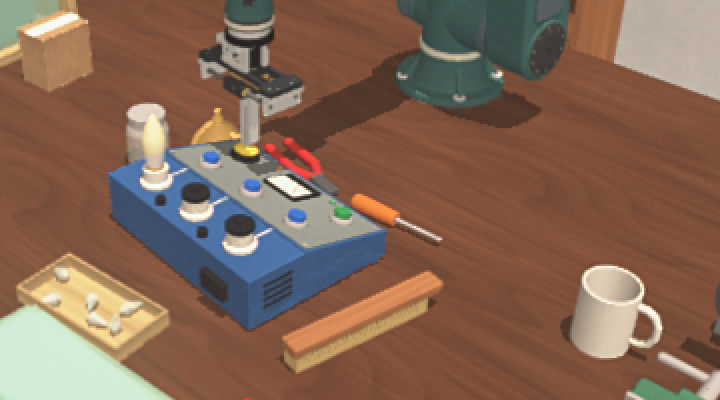

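The last picture shows the yellow head held down at (245,152), the three blue keys and the green key up, the bulb upright, and nothing else on the bench moved.

```bash
python3 -c "
from bench import robot
print(robot.close_job())"
```

```text
the job is handed in; nothing more can be done
None
```

The job is done and handed in at about 10.4 s of the allowed 35 s. I pressed the green power key and let it up, then did the same with the right blue station key, since the bulb is in the right (-y) socket. I finished by pressing the yellow test button and holding it down.

- **Force:** readings showed about 14 N on the green key, 13 N on the right blue key and 23 N on the held test button. These were taken at the end of each move, not continuously, and all are under 40 N.
- **Full travel:** I took each button to be on its stop because the tool almost stopped moving while the force rose well past the listed full-travel force. I could not read the button joints directly.
- **Last picture:** it shows both pressed keys back up, the other two blue keys not pressed, the bulb upright and the bench items in place.
- **Disagreements:** in the first pictures a few network detections were wrong, for example a false "key_left" and "test_button" at the bulb. The pose fit, the remaining detections and the pictures agreed to within about 6 mm, and no later check failed.

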